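# Shut, turn over and right the collar-stay dispenser

### The job

Some collar stays have settled crooked in the clear dispenser on the cork mat: push its lid shut until the catch clicks, then turn the closed dispenser fully upside down until all the stays have slid against the lid. Then set it back upright on its base on the mat, wholly on it and near its middle, with the lid still shut and the stays back at the bottom. The acrylic is brittle, so never let it drop or topple, and leave the other things on the shelf where they are.

Things in the scene. Friction and masses are not known exactly. Their poses are not given: they have to be found in the camera images.
- dispenser: clear acrylic push dispenser of collar stays: a loose upright square tube, 50 x 50 in plan (x and y) and 110 tall with its lid shut (acrylic body 102, aluminium lid 8); about 250 g. Origin at the centre of its underside, z axis along the tube towards the lid, lid hinge along y on its +x side. The four sides are flat and can be gripped; nothing sticks out
- lid (a joint): opening angle of the dispenser's lid (rad): 0 shut, 0.9 fully open; it starts ajar, between 0.4 and 0.75. A stiff hinge holds it where it is left; a sprung catch inside must be overcome between about 0.2 and 0.08 by a push of 2 to 5 N on the free edge, then the lid snaps shut
- lid_edge (a point): middle of the upper side of the lid's free edge (the one far from the hinge). The lid is a plate 48 x 48 x 8
- lid_hinge (a point): middle of the lid's hinge line, on the dispenser's top rim (102 above its underside, 24 from the tube's axis)
- stays (a joint): how far the white plastic stays inside the dispenser have slid from its bottom towards its lid (m): 0 when they lie on the bottom, 0.034 when they lie against the lid. They slide by their weight within about a second once the dispenser is steeply tipped
- mat: square cork mat fixed on the shelf, 160 x 160 x 4, the dispenser stands on it; origin at the centre of its underside, axes along its sides. Its top is 4 above the shelf
- table: the gray shelf board everything stands on; top at height 0
- clamp: bystander: spring clamp of blue plastic lying flat, 110 x 60 x 22; origin under its middle
- jewel_cube: bystander: glass jewelry cube with brass edges, 55 x 55 x 55; origin under its middle
- cufflink_a: bystander: one of two steel cufflinks, standing on its face, 16 across and 21 tall; origin under its middle
- cufflink_b: bystander: the other steel cufflink, same size
- clothes_brush: bystander: wooden clothes brush, 150 x 42 x 36; origin under its middle
- shoe_horn: bystander: steel shoe horn with wooden grip, 190 x 36 x 12; origin under its middle
Things that resemble listed ones, but are neither listed nor needed, are in the scene too. Of the things that look like the dispenser, the largest one is meant.

How it is judged:
On the way, in this order (a step that is already met when the one before it is completed fails the run):
1. the lid is shut on its catch (within 0.04 rad) while the dispenser stands upright (value of joint lid below 0.04 rad and angle between dispenser's own z axis and vertical below 0.3 rad), for 0.2 s.
2. the dispenser is held upside down (within 30 degrees), lid shut, and the stays have slid to within 4 mm of the lid end (angle between dispenser's own z axis and vertical above 2.62 rad and value of joint stays above 0.03 m and value of joint lid below 0.06 rad), for 0.3 s.
At the end, for the whole second after the job is handed in: The dispenser stands upright (within 0.06 rad) and at rest on the mat, its base centre within 42 mm of the mat's centre, its lid shut (within 0.04 rad) and the stays back within 4 mm of its bottom (angle between dispenser's own z axis and vertical below 0.06 rad and horizontal distance between dispenser and mat below 0.042 m and z of dispenser in the frame of mat between 0.001 and 0.008 m and value of joint lid below 0.04 rad and value of joint stays below 0.004 m and linear speed of dispenser below 0.01 m/s and angular speed of dispenser below 0.05 rad/s); the robot touches nothing.
It fails at once if the dispenser is tipped more than 35 degrees with its lid not shut (open more than 0.12 rad) (angle between dispenser's own z axis and vertical above 0.6 rad and value of joint lid above 0.12 rad).
It fails at once if the dispenser is dropped or topples: out of the fingers, it strikes the mat or the shelf with more than 60 N (contact force between the fingers and dispenser below 0.2 N and (contact force between dispenser and mat above 60 N or contact force between dispenser and table above 60 N)).
It fails at once if another thing on the shelf (clamp, jewelry cube, cufflink, brush, shoe horn) is moved more than 25 mm (distance of any of clamp, jewel_cube, cufflink_a, cufflink_b, clothes_brush, shoe_horn from where it was at the start of the episode above 0.025 m).
It also fails if it takes over 72 s, if anything falls off the work surface, if the arm or the gripper's body presses on something with over 40 N, if the wrist force passes 120 N, or if a joint passes its speed limit or range.

### The arm

A 7-joint arm with a two-finger parallel gripper is mounted at the origin on the work surface. World frame = base frame: x ahead of the robot, y to its left, z up, the work surface at z = 0. Lengths are in m, angles in rad, forces in N, time in s.
With the tool pointing down it reaches from about 0.4 to 0.9 m from the base axis. Payload 5.6 kg.
Tool frame: the origin (TCP) lies between the finger pads; the fingertips stand ahead of it and the grasp point (between the pads) lies 8 mm behind it (tip_reach is the z of the fingertips in the tool frame, in m); z points along the fingers, y is the line along which they close (so a half turn about z gives the same grasp; the last joint's range is limited). The gripper opens to 92 mm and grips with 3 to 60 N. Pads are 20 mm wide; open, the fingers measure 128 mm over their backs; the gripper's body (75 mm by 189 mm) begins 69 mm behind the grasp point.
Start: joints at [1.138, 0.468, -0.012, 1.603, 0.006, 1.071, -0.056], TCP at [0.247, -0.601, 0.226] pointing down, gripper open.
Joint ranges: [-2.53, 2.53], [-0.31, 2.02], [-1.57, 1.55], [0.28, 2.44], [-1.29, 4.43], [0.15, 1.84], [-2.92, 2.92]. Speed limits (rad/s): [2.57, 2.57, 3.14, 3.14, 3.14, 3.14, 3.14].

### API

Orientations are given as a unit quaternion [w, x, y, z].
In Python, from cell import read_state, snapshot, calibration, hand_in, tip_reach gives the robot as it stands. The module is installed in compiled form; this text tells all that it offers.
- The arm moves only by the tool carry_out, never from a script. Its argument "steps" is text: rows parted by semicolons, each of 7 numbers parted by spaces: the shift along the tool's x, y, z in cm, then the turn, a rotation vector about the tool's x, y, z in rad, then the gripper command: -1 is shut, 1 is fully open, values between are in proportion. In form: dx dy dz wx wy wz grip; .... A call has 1 to 20 rows; each row shifts and turns the commanded pose from where the row before left it, along the tool's axes as they then stand; what a row does not reach is not made up. A row lasts 1/10 s, in which the tool goes at most 50 mm and 8.59 degrees, less where a joint would pass 70% of its speed; a pose out of reach is approached as far as the arm can. A call with a gripper value outside its range is refused whole. The fingers move at their own pace and stop on an object; "force" is the grip in N (left out, the last holds). Time passes only in rows, so rows that do not move let the fingers close. It gives the time, the measured TCP pose, the force, the opening and the grip force at its end, in the units of the state.
- read_state(): the state, without advancing time (a new reading comes with each control period).
- snapshot(name): name is "scene" or "top" or "wrist"; returns the picture (480x640x3 uint8, red, green, blue); there is no depth.
- calibration(name): a dict with "fov_y" (degrees; the focal length in pixels is half the picture's height over the tangent of half this angle, whatever the lens; pixels are square), "cx", "cy" (the principal point, pixels), "eye" and "rotation" of the camera in the world; the wrist camera has in their place "mount" (4x4, takes a point from camera to tool coordinates, whose origin is the TCP and whose axes are the flange's). Camera axes: x right, y down, z forward; pixel columns grow to the right and rows downward; lengths in m; the calibration is good to about 2 mm. A picture is of the moment at which its call begins: read the wrist's pose just before it. calibration takes no time and is no camera call.
- hand_in(): hands the job in; it is judged then, once.
The state is a dict: "time": time; "qpos": joint angles; "qvel": joint speeds; "tau": joint torques, N m; "tool_pos": TCP position; "tool_rot": TCP orientation; "force": force on the tool from outside, world axes, zero at the start; "torque": the same for the moment, N m; "finger_gap": opening from 0.0 (shut) to 1.0 (fully open); "grasp_force": force on a finger pad.
Only numpy, scipy, OpenCV 4.12 (cv2) and the standard library are available. Lean on these libraries where they do the work, as an engineer would, in place of code of your own. Each camera call takes 0.05 s, during which the arm holds its last target. There are 200 camera calls.

## Working session

There is one attempt and no reset: what is moved stays moved. The work goes in short steps, Python scripts to look and compute and a tool call to move; the robot and the scene stay as the last step left them, time stands still between calls to the robot, and variables do not carry over. Pictures are saved under pics/ and viewed, at most 10 in all, crops included, and the job is handed in when it is done.

Besides the shell and the picture viewer there is one more tool, called in YAML: its name, and indented under it one key for each argument. carry_out: Moves the arm, as the interface text tells. Its arguments: {"type":"object","properties":{"steps":{"type":"string"},"force":{"type":"number"}},"required":["steps"]}

```bash
mkdir -p pics; python3 - <<'E'
from cell import *
import cv2,json
print(read_state(),tip_reach)
for n in("scene","top","wrist"):
    print(n,calibration(n))
    if n!="wrist": cv2.imwrite(f"pics/{n}0.png",cv2.cvtColor(snapshot(n),cv2.COLOR_RGB2BGR))
E
```

```text
{'time': 0.0, 'qpos': array([ 1.13801052,  0.46838349, -0.01156924,  1.60363298,  0.00601711,
        1.07137055, -0.05634404]), 'qvel': array([ 0.00081209,  0.00070943, -0.00076496,  0.00153488,  0.00177751,
       -0.001915  , -0.00156064]), 'tau': array([ 2.32521334e-04, -5.20576394e+01, -1.21901458e-02, -2.43750250e+01,
       -5.66007709e-02,  1.70887553e-02,  1.71627912e-04]), 'tool_pos': array([ 0.24669251, -0.60075926,  0.22463235]), 'tool_rot': array([-8.45606804e-04,  9.81080595e-01,  1.93597756e-01, -2.45008186e-04]), 'force': array([0.90964062, 0.1758492 , 0.90508522]), 'torque': array([-0.00653772,  0.02010539, -0.07657136]), 'grasp_force': 0.0, 'finger_gap': 1.0003752945039028} 0.011
scene {'fov_y': 42.17618149760787, 'cx': 312.5445027820635, 'cy': 237.40393573242312, 'eye': array([1.13344273, 1.06706557, 0.99355295]), 'rotation': array([-0.11044841,  0.20264735,  0.87014889, -0.43540338])}
top {'fov_y': 49.6657324904665, 'cx': 316.48315676359994, 'cy': 247.0000921404047, 'eye': array([0.49098086, 0.00996796, 1.36953876]), 'rotation': array([-0.01362286,  0.71718907, -0.69622587,  0.02690327])}
wrist {'fov_y': 68.1555486187903, 'cx': 317.5546960591554, 'cy': 235.77521335712578, 'mount': array([[-1.30548851e-03, -9.60267535e-01, -2.79078048e-01,
         7.81374074e-02],
       [ 9.99998993e-01, -1.09828122e-03, -8.98828834e-04,
        -4.50259103e-04],
       [ 5.56609969e-04, -2.79078940e-01,  9.60268002e-01,
        -1.58148161e-01],
       [ 0.00000000e+00,  0.00000000e+00,  0.00000000e+00,
         1.00000000e+00]])}
```

View pics/scene0.png

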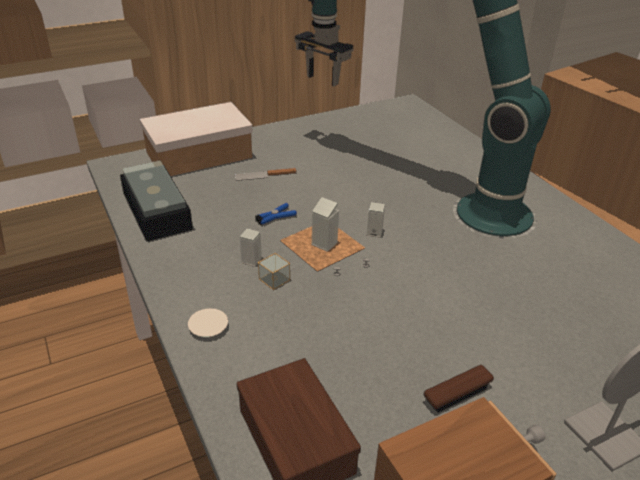

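View pics/top0.png

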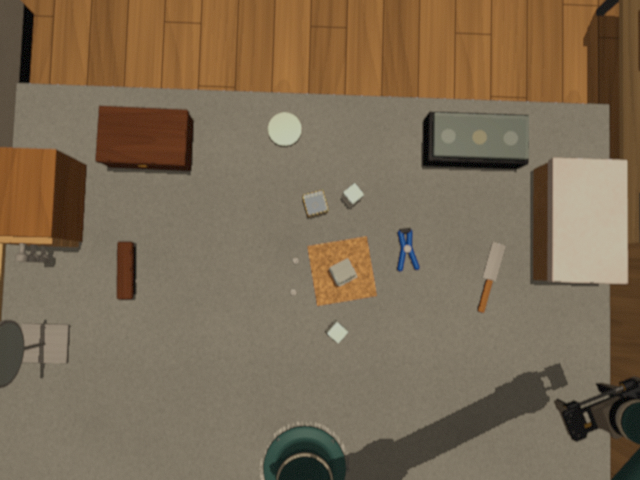

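The dispenser is on the mat: about (325,225) in the scene view and (343,272) in the top view. The clamp is at top (407,250), decoys at (352,195), (337,332) and jewel cube at (315,203), and the cufflinks at (294,261/292).

```bash
cat > h.py <<'E'
from cell import *
import numpy as np, cv2
from scipy.spatial.transform import Rotation as R
def rot(q): return R.from_quat(np.roll(q,-1)).as_matrix()
def cam(n,st=None):
    c=calibration(n); f=240/np.tan(np.radians(c["fov_y"])/2)
    K=np.array([[f,0,c["cx"]],[0,f,c["cy"]],[0,0,1]])
    if n=="wrist":
        T=np.eye(4);T[:3,:3]=rot(st["tool_rot"]);T[:3,3]=st["tool_pos"];T=T@c["mount"]
        return K,T[:3,:3],T[:3,3]
    return K,rot(c["rotation"]),c["eye"]
def onz(C,px,z):
    K,Rm,e=C; d=Rm@np.linalg.inv(K)@np.array([*px,1.]); return e+d*(z-e[2])/d[2]
def proj(C,P):
    K,Rm,e=C; p=(np.atleast_2d(P)-e)@Rm@K.T; return p[:,:2]/p[:,2:]
def shot(n,name,crop=None,s=1):
    st=read_state(); im=cv2.cvtColor(snapshot(n),cv2.COLOR_RGB2BGR)
    cv2.imwrite("pics/raw_"+name,im)
    if crop: x,y,w,h=crop; im=im[y:y+h,x:x+w]
    cv2.imwrite("pics/"+name,cv2.resize(im,None,fx=s,fy=s,interpolation=cv2.INTER_CUBIC)); np.save("pics/"+name+".npy",st,allow_pickle=True); return st
E
python3 - <<'E'
from h import *
C=cam("top"); print(C[1])
for n,p,z in [("matc",(343,271),.004),("disp_top",(343,270),.11),("decoyB",(337,332),.07),("decoyT",(353,194),.07),("cube",(315,203),.05),("clamp",(407,250),.02),("cuf",(295,261),.02),("cuf",(293,292),.02),
 ("m1",(309,244),.004),("m2",(368,237),.004),("m3",(376,297),.004),("m4",(317,305),.004)]: print(n,onz(C,p,z).round(3))
s=read_state();print(rot(s["tool_rot"]).round(3))
E
```

```text
[[ 0.02909149 -0.99791818  0.05755864]
 [-0.99938418 -0.0301679  -0.01792116]
 [ 0.01962028 -0.05700184 -0.99818126]]
matc [ 0.509 -0.086  0.004]
disp_top [ 0.51  -0.079  0.11 ]
decoyB [ 0.356 -0.071  0.07 ]
decoyT [ 0.703 -0.102  0.07 ]
cube [ 0.68  -0.007  0.05 ]
clamp [ 0.568 -0.251  0.02 ]
cuf [0.531 0.041 0.02 ]
cuf [0.45  0.043 0.02 ]
m1 [0.577 0.005 0.004]
m2 [ 0.6   -0.15   0.004]
m3 [ 0.443 -0.175  0.004]
m4 [ 0.418 -0.02   0.004]
[[ 0.925  0.38  -0.001]
 [ 0.38  -0.925  0.001]
 [-0.    -0.002 -1.   ]]
```

carry_out:
  steps: "3.4 -2.6 -0.6 0 0 0 -1;3.4 -2.6 -0.6 0 0 0 -1;3.4 -2.6 -0.6 0 0 0 -1;3.4 -2.6 -0.6 0 0 0 -1;3.4 -2.6 -0.6 0 0 0 -1;3.4 -2.6 -0.6 0 0 0 -1;3.4 -2.6 -0.6 0 0 0 -1;3.4 -2.6 -0.6 0 0 0 -1;3.4 -2.6 -0.6 0 0 0 -1;3.4 -2.6 -0.6 0 0 0 -1;3.4 -2.6 -0.6 0 0 0 -1;3.4 -2.6 -0.6 0 0 0 -1;0 0 0 0 0 0 -1;0 0 0 0 0 0 -1"

```text
time: 1.5
tool_pos: [0.5059, -0.1569, 0.2973]
tool_rot: [-0.0, 0.981, 0.195, -0.0]
force: [-1.5, -0.7, -0.7]
finger_gap: 0.004
grasp_force: 0.0
```

```bash
python3 - <<'E'
from h import *
s=shot("wrist","w1.png"); print(s["time"],s["tool_pos"],s["qpos"],s["force"])
E
```

```text
1.5 [ 0.50591327 -0.15686931  0.29726454] [ 0.48537674  0.21503996 -0.28781017  1.79813506  0.06697962  1.13850789
 -1.00298881] [-1.48356843 -0.73496939 -0.6779675 ]
```

View pics/w1.png

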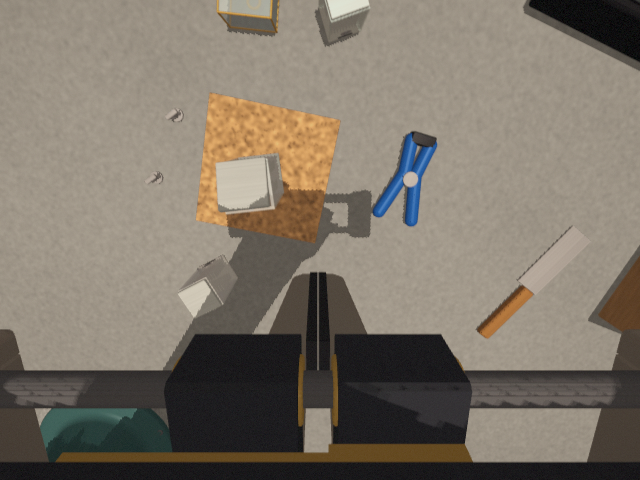

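The mat corners are near (209,94), (340,121), (316,242) and (196,220), and the dispenser's lid is near (245,185). I'll zoom in to tell the hinge side.

```bash
python3 - <<'E'
from h import *
im=cv2.imread("pics/raw_w1.png")[135:235,190:310]
a=cv2.resize(im,None,fx=6,fy=6,interpolation=cv2.INTER_CUBIC)
cv2.imwrite("pics/w1c.png",a)
C=cam("wrist",np.load("pics/w1.png.npy",allow_pickle=True).item())
P=np.array([onz(C,p,.004)for p in[(209,94),(340,121),(316,242),(196,220)]]);print(P.round(3),P.mean(0))
for p in (P[1]-P[0],P[2]-P[1],P[3]-P[2],P[0]-P[3]): print(np.linalg.norm(p),np.degrees(np.arctan2(p[1],p[0])))
E
```

```text
[[ 0.569  0.01   0.004]
 [ 0.601 -0.146  0.004]
 [ 0.448 -0.178  0.004]
 [ 0.416 -0.021  0.004]] [ 0.50826301 -0.0839047   0.004     ]
0.15901261903699815 -78.6731807561928
0.15617097204107655 -168.4046241193486
0.1598484169469721 101.53609813463827
0.1567531521233857 11.28926975533459
```

View pics/w1c.png

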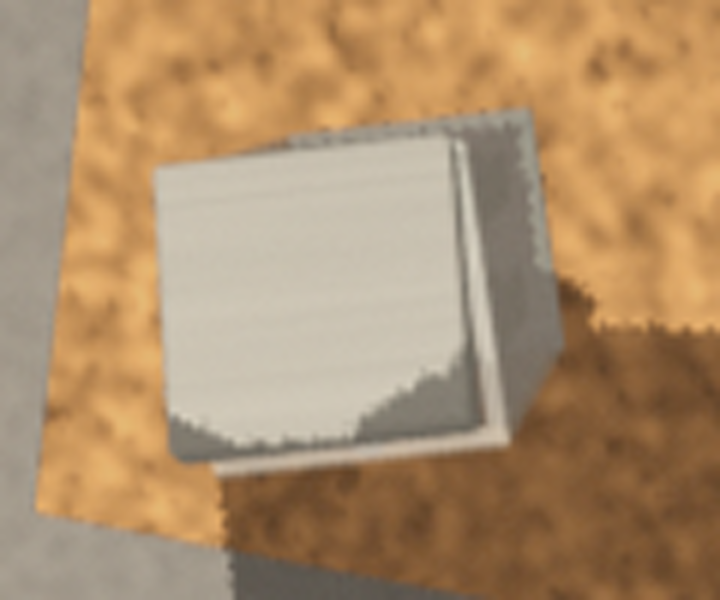

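```bash
cat > fit.py <<'E'
from h import *
from scipy.optimize import least_squares
def pts(v):
    x,y,a,l=v; c,s=np.cos(l),np.sin(l)
    L=[]
    for d,w in((48,1),(48,-1),(0,1),(0,-1)): # lid top: free/hinge
        L.append([24-d*c+8*s*1, 24*w, 102+d*s+8*c])
    L+=[[25,25,102],[25,-25,102],[-25,25,102],[-25,-25,102],[25,25,0],[25,-25,0]]
    L=np.array(L)/1000; L[:,2]+=.004
    return L@R.from_euler("z",a).as_matrix().T+[x,y,0]
E
python3 - <<'E'
from fit import *
C=cam("wrist",np.load("pics/w1.png.npy",allow_pickle=True).item())
def p(u,v): return [190+u/6,135+v/6]
FA,FB,HA,HB=p(155,170),p(175,460),p(450,135),p(480,430) # image left-top,left-bot,right-top,right-bot
rTR,rBR,rBL,rTL=p(462,138),p(510,440),p(215,470),None
bTR,bBR=p(530,110),p(562,345)
# order: lid TL,BL,TR,BR ; hinge options as rotations
S={"TL":FA,"BL":FB,"TR":HA,"BR":HB}; Rm={"TL":None,"BL":rBL,"TR":rTR,"BR":rBR}; B={"TL":None,"BL":None,"TR":bTR,"BR":bBR}
cyc=["TL","TR","BR","BL"]
for name,i in(("hinge right",1),("hinge bottom",2),("hinge left",3),("hinge top",0)):
    # looking from above: body +x hinge; +y is CCW from +x. image is viewed from above: x+ right => y+ up
    hA,hB=cyc[i],cyc[(i+1)%4]; fB,fA=cyc[(i+2)%4],cyc[(i+3)%4]
    obs=[S[fA],S[fB],S[hA],S[hB],Rm[hA],Rm[hB],Rm[fA],Rm[fB],B[hA],B[hB]]
    m=[o is not None for o in obs]; m[4]=m[4] and True
    o=np.array([q for q in obs if q is not None])
    best=min((least_squares(lambda v:(proj(C,pts(v))[m]-o).ravel(),[.5,-.08,a,.6],loss="soft_l1") for a in np.arange(4)*1.57),key=lambda r:r.cost)
    print(name,best.cost,best.x,(proj(C,pts(best.x))[m]-o).round(1).tolist())
E
```

```text
hinge right 9.880846119854729 [ 0.50444944 -0.0798478  -1.08962042 -0.08895893] [[-0.1, 0.1], [4.8, 0.6], [-0.4, 1.7], [1.0, 2.3], [0.4, -0.6], [-1.1, -0.2], [-1.3, -0.8], [0.3, -1.5], [-0.3, -0.7]]
hinge bottom 6.632693393044347 [ 0.50379825 -0.07931933  3.63834926 -0.19401949] [[0.4, 0.3], [0.7, -0.2], [1.1, 0.6], [3.6, 0.7], [-1.5, -0.2], [-1.5, -0.1], [-0.8, -0.6], [-0.6, -0.7]]
hinge left 9.078085601182527 [ 0.50505395 -0.07975686  2.05245458  0.03092203] [[1.4, 1.9], [-0.1, 1.1], [4.0, 1.0], [-1.0, -0.1], [-1.2, -1.4], [-1.0, -0.8], [0.5, -1.3]]
hinge top 2.086409187196889 [ 0.50366432 -0.08090972  0.50138473  0.36365652] [[-0.1, 0.8], [-0.2, 0.3], [-0.8, -0.8], [0.1, -0.7], [0.6, 0.1], [0.1, 0.7], [0.0, 0.3], [0.4, -0.9]]
```

```bash
python3 - <<'E'
from fit import *
v=[.5037,-.0809,.5014,.40]
im=cv2.imread("pics/scene0.png"); C=cam("scene"); a=im[185:265,285:365]
a=cv2.resize(a,None,fx=6,fy=6,interpolation=cv2.INTER_CUBIC); b=a.copy()
for i,q in enumerate(proj(C,pts(v))):
    c=tuple(int(t) for t in((q[0]-285+.5)*6,(q[1]-185+.5)*6)); cv2.circle(b,c,4,(0,0,255),-1); cv2.putText(b,str(i),c,0,.6,(255,0,0),2)
cv2.imwrite("pics/ov.png",np.vstack([np.hstack([a,b])])[:, :])
o=cv2.imread("pics/ov.png"); cv2.imwrite("pics/ov.png",cv2.resize(o,(800,400)))
E
```

```text
(no output)
```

View pics/ov.png

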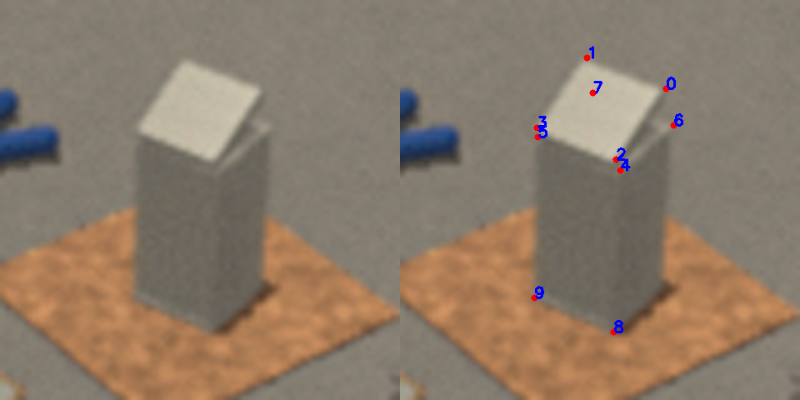

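The fit matches the scene view: base at about (0.504, -0.081), yaw 0.50, and the lid's free edge faces the robot. Now I'll push the lid down with the closed fingers.

carry_out:
  steps: "0.3 -2.3 2.0 0 0 0 -1;0.3 -2.3 3.0 0 0 0 -1;0.3 -2.3 3.0 0 0 0 -1;0 0 3.0 0 0 0 -1;0 0 2.5 0 0 0 -1;0 0 0.8 0 0 0 -1;0 0 0 0 0 0 -1;0 0 0.4 0 0 0 -1;0 0 0.4 0 0 0 -1;0 0 0.3 0 0 0 -1;0 0 0.3 0 0 0 -1;0 0 0.2 0 0 0 -1;0 0 0 0 0 0 -1"

```text
time: 2.85
tool_pos: [0.4879, -0.0904, 0.1384]
tool_rot: [-0.0, 0.981, 0.194, -0.0]
force: [0.2, -0.3, -0.2]
finger_gap: 0.006
grasp_force: 0.0
```

carry_out:
  steps: "0 0 0.3 0 0 0 -1;0 0 0.3 0 0 0 -1;0 0 0.2 0 0 0 -1;0 0 0.2 0 0 0 -1;0 0 0.1 0 0 0 -1;0 0 0 0 0 0 -1;0 0 0 0 0 0 -1"

```text
time: 3.55
tool_pos: [0.488, -0.0903, 0.1275]
tool_rot: [-0.0, 0.981, 0.194, 0.0]
force: [-0.6, -0.0, -0.2]
finger_gap: 0.003
grasp_force: 0.0
```

carry_out:
  steps: "0 0 0.1 0 0 0 -1;0 0 0.1 0 0 0 -1;0 0 0.1 0 0 0 -1;0 0 0.1 0 0 0 -1;0 0 0 0 0 0 -1"

```text
time: 4.05
tool_pos: [0.4882, -0.0905, 0.1249]
tool_rot: [0.0, 0.981, 0.194, 0.0]
force: [-3.8, 0.3, 12.6]
finger_gap: 0.005
grasp_force: 6.4
```

The push met the lid exactly at its shut height (tip at z 0.114, 12.6 N), so it is shut. Next I'll rise, open the gripper and turn it.

carry_out:
  steps: "0 0 -2 0 0 0 -1;0 0 -3 0 0 0 -1;0 -3 -4 0 0 0 1;0.5 -3 -4 0 0 0 1;0 -3 -4 0 0 0 1;0 -3 0 0 0 0 1;0 0 0 0 0 0.146 1;0 0 0 0 0 0.146 1;0 0 0 0 0 0.146 1;0 0 0 0 0 0.146 1;0 0 0 0 0 0.146 1;0 0 0 0 0 0.146 1;0 0 0 0 0 0.146 1;0 0 0 0 0 0.146 1;0 0 0 0 0 0.146 1;0 0 0 0 0 0.146 1;0 0 0 0 0 0 1"

```text
time: 5.75
tool_pos: [0.4469, 0.0224, 0.2933]
tool_rot: [0.0, 0.86, -0.51, 0.0]
force: [-0.7, -0.8, 0.5]
finger_gap: 1.003
grasp_force: 0.0
```

```bash
python3 - <<'E'
from h import *
s=read_state(); print(s["tool_pos"],s["qpos"].round(3)); print(rot(s["tool_rot"]).round(3))
E
```

```text
[0.4469038  0.02237796 0.29327608] [ 0.217  0.07  -0.356  1.973  0.027  1.103 -2.791]
[[ 0.48  -0.877 -0.   ]
 [-0.877 -0.48  -0.   ]
 [ 0.     0.    -1.   ]]
```

carry_out:
  steps: "0 0 0 0 0.14 0 1;0 0 0 0 0.14 0 1;0 0 0 0 0.14 0 1;0 0 0 0 0.14 0 1;0 0 0 0 0 0 1"

```text
time: 6.25
tool_pos: [0.4556, 0.0126, 0.2856]
tool_rot: [0.044, 0.862, -0.502, 0.052]
force: [-0.1, 1.0, -0.3]
finger_gap: 1.004
grasp_force: 0.0
```

```bash
python3 - <<'E'
from h import *
s=read_state(); print(s["tool_pos"],s["qpos"].round(3)); print(rot(s["tool_rot"]).round(3))
E
```

```text
[0.45563806 0.01262953 0.2855637 ] [-0.516  0.038  0.332  2.031  0.14   1.058 -2.877]
[[ 0.491 -0.87   0.045]
 [-0.861 -0.492 -0.128]
 [ 0.134  0.024 -0.991]]
```

```bash
cat > kin.py <<'E'
from h import *
from itertools import product
from scipy.optimize import least_squares
D=[([1.13801,.46838,-.01157,1.60363,.00602,1.07137,-.05634],[.24669,-.60076,.22463],[-8.456e-4,.98108,.193598,-.000245]),
([.48538,.21504,-.28781,1.79814,.06698,1.13851,-1.00299],[.50591,-.15687,.29726],[0,.981,.195,0]),
([.217,.07,-.356,1.973,.027,1.103,-2.791],[.4469,.02238,.29328],[0,.86,-.51,0]),
([-.516,.038,.332,2.031,.14,1.058,-2.877],[.45564,.01263,.28556],[.044,.862,-.502,.052])]
E
python3 - <<'E'
from kin import *
def chain(q,sg):
    A=np.eye(3); F=[]
    for i in range(7):
        A=A@R.from_euler("zyzyzyz"[i],sg[i]*q[i]).as_matrix(); F.append(A)
    return F
best=[]
for s in product((1,-1),repeat=4):
    sg=[s[0],1,s[1],1,s[2],1,s[3]]
    E=[chain(q,sg)[-1].T@rot(np.array(o)/np.linalg.norm(o)) for q,p,o in D]
    # allow base rotation too: check tool z consistency
    err=max(np.abs(E[i]-E[0]).max() for i in range(4))
    if err<.2:
        rows=[];rhs=[]
        for q,p,o in D:
            F=chain(q,sg)
            # h; upper: x,z offsets in F[1]... after q2: vec (x,y,z) F2; after q4: F4 ; after q6: F6
            rows.append(np.hstack([np.array([[0],[0],[1]]),F[2][:,[2]],F[4][:,[2]],F[6][:,[2]]])); rhs.append(p)
        A=np.vstack(rows);b=np.hstack(rhs); x,r,_,_=np.linalg.lstsq(A,b,rcond=None); print(sg,err,x.round(4),np.abs(A@x-b).max(),E[0].round(2).tolist())
E
```

```text
[-1, 1, -1, 1, -1, 1, -1] 0.0007120968545899748 [0.5272 0.5508 0.4617 0.5748] 0.0317955172538025 [[-0.0, -1.0, 0.0], [1.0, -0.0, 0.0], [-0.0, 0.0, 1.0]]
```

carry_out:
  steps: "0 0 -1 0 -0.13 -0.14 1;0 0 0 0 0 -0.14 1;0 0 0 0 0 -0.14 1;0 0 0 0 0 -0.14 1;0 0 0 0 0 -0.14 1;0 0 0 0 0 -0.14 1;0 0 0 0 0 -0.14 1;0 0 0 0 0 -0.14 1;0 0 0 0 0 -0.14 1;0 0 0 0 0 -0.14 1;0 0 0 0 0 -0.14 1;0 0 0 0 0 0 1"

```text
time: 7.45
tool_pos: [0.4551, 0.0111, 0.2953]
tool_rot: [0.022, 0.975, 0.219, -0.008]
force: [0.1, -0.0, 0.9]
finger_gap: 1.003
grasp_force: 0.0
```

```bash
cat > fk.py <<'E'
from h import *
SG=[-1,1,-1,1,-1,1,-1]
E0=np.array([[0,-1,0],[1,0,0],[0,0,1.]])
def chain(q):
    A=np.eye(3); F=[]
    for i in range(7):
        A=A@R.from_euler("zyzyzyz"[i],SG[i]*q[i]).as_matrix(); F.append(A)
    return F
def basis(q):
    F=chain(q); e=np.eye(3)
    return np.column_stack([e[:,2],F[2][:,2],F[4][:,2],F[6][:,2],F[0][:,0],F[2][:,0],F[3][:,0],F[4][:,0],F[5][:,0],F[2][:,1],F[4][:,1],F[0][:,1]])
E
python3 - <<'E'
from kin import *; from fk import *
s=read_state(); print(s["tool_pos"],s["qpos"].round(4)); print(rot(s["tool_rot"]).round(3))
D.append((list(s["qpos"]),list(s["tool_pos"]),list(s["tool_rot"])))
B=[basis(q) for q,_,_ in D]; b=np.hstack([p for _,p,_ in D]); A=np.vstack(B)
from itertools import combinations
names="h L1 L2 L3 x0 x2 x3 x4 x5 y2 y4 y0".split()
res=[]
for k in (0,1,2):
  for c in combinations(range(4,12),k):
    idx=[0,1,2,3]+list(c); x=np.linalg.lstsq(A[:,idx],b,rcond=None)[0]; res.append((np.abs(A[:,idx]@x-b).max(),[names[i] for i in idx],x.round(4)))
for r in sorted(res,key=lambda r:r[0])[:10]: print(r)
E
```

```text
[0.45513081 0.01109854 0.29534176] [-0.411   0.0535  0.2946  1.9852  0.0336  1.1176 -1.2611]
[[ 0.904  0.427 -0.007]
 [ 0.426 -0.903 -0.047]
 [-0.026  0.039 -0.999]]
(np.float64(0.00026659756165714824), ['h', 'L1', 'L2', 'L3', 'y4', 'y0'], array([ 0.3057,  0.5208,  0.4723,  0.3191, -0.0046, -0.0289]))
(np.float64(0.00027887666624484483), ['h', 'L1', 'L2', 'L3', 'y2', 'y0'], array([ 0.306 ,  0.5207,  0.4724,  0.319 , -0.0046, -0.029 ]))
(np.float64(0.0015887974865749777), ['h', 'L1', 'L2', 'L3', 'x0', 'y0'], array([ 0.3139,  0.5224,  0.4706,  0.3294,  0.0014, -0.033 ]))
(np.float64(0.0016666546594265585), ['h', 'L1', 'L2', 'L3', 'x4', 'y0'], array([ 0.3081,  0.5234,  0.4826,  0.3005,  0.0209, -0.0333]))
(np.float64(0.0016948436034808778), ['h', 'L1', 'L2', 'L3', 'x5', 'y0'], array([ 0.3084,  0.5228,  0.4788,  0.3206,  0.006 , -0.0332]))
(np.float64(0.0017018058190058083), ['h', 'L1', 'L2', 'L3', 'y0'], array([ 0.3085,  0.5228,  0.4721,  0.3237, -0.0332]))
(np.float64(0.0017063463372217758), ['h', 'L1', 'L2', 'L3', 'x2', 'y0'], array([ 3.086e-01,  5.228e-01,  4.723e-01,  3.237e-01, -2.000e-04,
       -3.320e-02]))
(np.float64(0.0018199370174337148), ['h', 'L1', 'L2', 'L3', 'x3', 'y0'], array([ 0.3164,  0.5235,  0.4775,  0.3202,  0.0108, -0.0335]))
(np.float64(0.010333935608163258), ['h', 'L1', 'L2', 'L3', 'x4', 'y4'], array([ 0.308 ,  0.5056,  0.4107,  0.446 , -0.124 , -0.0331]))
(np.float64(0.010470578529744423), ['h', 'L1', 'L2', 'L3', 'x2', 'y4'], array([ 0.313 ,  0.5101,  0.4767,  0.3155, -0.0032, -0.0327]))
```

```bash
cat >> fk.py <<'E'
LEN=np.array([.3057,.5208,.4723,.3191,0,0,0,0,0,0,-.0046,-.0289])
LO=np.array([-2.53,-.31,-1.57,.28,-1.29,.15,-2.92]);HI=np.array([2.53,2.02,1.55,2.44,4.43,1.84,2.92])
def fk(q): return basis(q)@LEN, chain(q)[6]@E0
def elb(q):
    F=chain(q); e=np.array([0,0,.3057])+F[2][:,2]*.5208-.0289*F[0][:,1]; return e, e+F[4][:,2]*.4723
E
cat > ik.py <<'E'
from fk import *
from scipy.optimize import least_squares
def ik(p,Rm,q0,m=.12,qr=None,w=.0):
    qr=q0 if qr is None else qr
    def f(q):
        P,A=fk(q); return np.r_[(P-p)*10,R.from_matrix(A@Rm.T).as_rotvec()*3,w*(q-qr)]
    return least_squares(f,np.clip(q0,LO+m,HI-m),bounds=(LO+m-1e-6,HI-m+1e-6))
E
python3 - <<'E'
from ik import *
s=read_state(); q=s["qpos"]; rng=np.random.default_rng(0)
a=.5014; bx=np.array([np.cos(a),np.sin(a),0]); by=np.array([-bx[1],bx[0],0]); up=np.array([0,0,1.])
for nm,d in(("-by",-by),("+by",by),("+bx",bx)):
  for roll in(1,-1):
    x=roll*up; Rm=np.column_stack([x,np.cross(d,x),d]); p=np.array([.5037,-.0809,.08])+.008*d
    L=[]
    for k in range(40):
        r=ik(p,Rm,rng.uniform(LO,HI) if k else q,w=.01,qr=q)
        P,A=fk(r.x)
        if np.linalg.norm(P-p)<.004 and np.linalg.norm(R.from_matrix(A@Rm.T).as_rotvec())<.05: L.append((np.abs(r.x-q).max(),r.x))
    L.sort(key=lambda t:t[0])
    print(nm,roll,len(L)); 
    for c,x in L[:2]:
        fl=[v for v in(x[6]+np.pi,x[6]-np.pi) if abs(v)<2.85]; print("  ",round(c,2),x.round(2),"flip",np.round(fl,2),[e.round(2).tolist() for e in elb(x)])
E
```

```text
-by 1 21
   2.71 [-0.79  1.11  0.23  2.2   1.42  1.34  1.45] flip [-1.7] [[0.35, 0.31, 0.54], [0.35, 0.19, 0.08]]
   2.71 [-0.79  1.11  0.23  2.2   1.42  1.34  1.45] flip [-1.7] [[0.35, 0.31, 0.54], [0.35, 0.19, 0.08]]
-by -1 30
   1.35 [-0.87  1.13  0.31  2.21  1.38  1.26 -1.69] flip [1.45] [[0.33, 0.34, 0.53], [0.35, 0.19, 0.08]]
   1.35 [-0.87  1.13  0.31  2.21  1.38  1.26 -1.69] flip [1.45] [[0.33, 0.34, 0.53], [0.35, 0.19, 0.08]]
+by 1 0
+by -1 0
+bx 1 0
+bx -1 0
```

```bash
cat > plan.py <<'E'
from ik import *
a=.5014; bx=np.array([np.cos(a),np.sin(a),0]); by=np.array([-bx[1],bx[0],0]); up=np.array([0,0,1.])
def pose(back,z,pitch,roll=1,c=(.5037,-.0809)):
    d=-by*np.cos(pitch)-up*np.sin(pitch); x=roll*(up*np.cos(pitch)-by*np.sin(pitch))
    return np.array([*c,z])+(.008-back)*d, np.column_stack([x,np.cross(d,x),d])
def rows(P,A,Ps,As):
    for p,B in zip(Ps,As):
        t=A.T@(p-P)*100; w=R.from_matrix(A.T@B).as_rotvec()
        t,w=t.round(1),w.round(3); yield t,w
        P=P+A@t/100; A=A@R.from_rotvec(w).as_matrix()
def jrows(q,qg,n,upto):
    P,A=fk(q); T=[fk(q+(qg-q)*(k+1)/n) for k in range(n)][:upto]
    print(";".join(" ".join(f"{v:g}" for v in [*t,*w])+" 1" for t,w in rows(P,A,[t[0] for t in T],[t[1] for t in T])))
E
python3 - <<'E'
from plan import *
q=read_state()["qpos"]
p,Rm=pose(.13,.25,.2)
best=None
rng=np.random.default_rng(1)
g,G=pose(0,.085,.2)
for k in range(20):
    r=ik(g,G,rng.uniform(LO,HI) if k else q,w=.01,qr=q); P,A=fk(r.x)
    if np.linalg.norm(P-g)<.004 and (best is None or r.cost<best.cost): best=r
print("grasp",best.x.round(2),best.cost)
r=ik(p,Rm,best.x,w=.003); print("stage",r.x.round(3),r.cost,np.linalg.norm(fk(r.x)[0]-p)); np.save("stage.npy",r.x)
qg=r.x
for t in np.linspace(0,1,7):
    z=q+(qg-q)*t; print(fk(z)[0].round(3),[e[2].round(2) for e in elb(z)],fk(z)[1][:,2].round(2))
n=30
T=[fk(q+(qg-q)*k/n) for k in range(n+1)]
print(max(R.from_matrix(T[i][1].T@T[i+1][1]).magnitude() for i in range(n)),max(np.linalg.norm(T[i+1][0]-T[i][0]) for i in range(n)))
jrows(q,qg,30,15)
E
```

```text
grasp [-1.61  1.82  1.24  2.29 -0.79  0.35 -2.8 ] 0.0004588239995354492
stage [-1.866  1.71   1.43   2.32  -0.43   0.596 -2.8  ] 0.4830651684033089 0.08413256185799207
[0.455 0.011 0.295] [np.float64(0.83), np.float64(0.61)] [-0.01 -0.05 -1.  ]
[0.433 0.044 0.167] [np.float64(0.8), np.float64(0.48)] [-0.2  -0.15 -0.97]
[0.395 0.041 0.073] [np.float64(0.73), np.float64(0.36)] [-0.29 -0.34 -0.89]
[0.371 0.007 0.027] [np.float64(0.64), np.float64(0.27)] [-0.25 -0.57 -0.78]
[ 0.38  -0.03   0.035] [np.float64(0.51), np.float64(0.23)] [-0.09 -0.78 -0.62]
[ 0.419 -0.035  0.094] [np.float64(0.38), np.float64(0.22)] [ 0.18 -0.9  -0.4 ]
[0.457 0.015 0.191] [np.float64(0.23), np.float64(0.23)] [ 0.49 -0.86 -0.14]
0.11946240370903265 0.029090357168171987
0.3 -1 2.7 0.007 -0.045 0.045 1;0.2 -0.9 2.7 -0 -0.044 0.047 1;0.1 -0.9 2.5 -0.008 -0.044 0.047 1;-0 -0.8 2.5 -0.015 -0.041 0.049 1;-0.1 -0.8 2.3 -0.022 -0.038 0.05 1;-0.2 -0.6 2.3 -0.028 -0.034 0.051 1;-0.2 -0.5 2.1 -0.034 -0.03 0.052 1;-0.3 -0.4 2 -0.038 -0.023 0.053 1;-0.2 -0.3 1.8 -0.044 -0.017 0.055 1;-0.3 -0.1 1.8 -0.046 -0.011 0.055 1;-0.2 -0 1.5 -0.049 -0.003 0.057 1;-0.2 0.1 1.4 -0.05 0.005 0.058 1;-0.2 0.2 1.2 -0.051 0.012 0.059 1;-0 0.3 1.1 -0.051 0.02 0.06 1;0.1 0.4 0.9 -0.049 0.028 0.061 1
```

```bash
python3 - <<'E'
from plan import *
q=read_state()["qpos"]
s0=np.array([-.79,1.11,.23,2.2,1.42,1.34,1.45])
def show(n,r,p): print(n,r.x.round(3),"err",(np.linalg.norm(fk(r.x)[0]-p)*1000).round(1),"elb/wrist z",[e.round(2).tolist() for e in elb(r.x)])
for pitch in (.2,0.1):
  for back,z in((0,.085),(.1,.085),(.1,.25),(0,.3),(0,.35)):
    p,Rm=pose(back,z,pitch); r=ik(p,Rm,s0,w=.003); show((pitch,back,z),r,p)
    if (pitch,back,z)==(.2,.1,.25): qg=r.x; np.save("stage.npy",qg)
for t in np.linspace(0,1,7):
    z=q+(qg-q)*t; print(fk(z)[0].round(3),[e[2].round(2) for e in elb(z)],fk(z)[1][:,2].round(2))
n=36
T=[fk(q+(qg-q)*k/n) for k in range(n+1)]
print(max(R.from_matrix(T[i][1].T@T[i+1][1]).magnitude() for i in range(n)))
jrows(q,qg,n,18)
E
```

```text
(0.2, 0, 0.085) [-0.737  0.941  0.2    2.267  1.47   1.205  1.53 ] err 0.0 elb/wrist z [[0.33, 0.26, 0.61], [0.35, 0.18, 0.15]]
(0.2, 0.1, 0.085) [-0.862  0.879  0.076  2.254  1.252  1.319  1.599] err 0.0 elb/wrist z [[0.28, 0.29, 0.64], [0.31, 0.27, 0.17]]
(0.2, 0.1, 0.25) [-0.887  0.47   0.107  2.305  1.211  1.444  1.94 ] err 0.0 elb/wrist z [[0.17, 0.16, 0.77], [0.31, 0.27, 0.33]]
(0.2, 0, 0.3) [-0.635  0.388  0.092  2.32   1.427  1.379  2.016] err 0.0 elb/wrist z [[0.18, 0.09, 0.79], [0.35, 0.18, 0.36]]
(0.2, 0, 0.35) [-0.773  0.276  0.246  2.306  1.397  1.365  2.154] err 0.0 elb/wrist z [[0.12, 0.08, 0.81], [0.35, 0.19, 0.41]]
(0.1, 0, 0.085) [-0.766  1.02   0.214  2.24   1.446  1.275  1.487] err 0.0 elb/wrist z [[0.34, 0.29, 0.58], [0.35, 0.19, 0.12]]
(0.1, 0.1, 0.085) [-0.892  0.979  0.091  2.219  1.236  1.382  1.544] err 0.0 elb/wrist z [[0.29, 0.32, 0.6], [0.3, 0.28, 0.13]]
(0.1, 0.1, 0.25) [-0.918  0.571  0.127  2.305  1.227  1.493  1.849] err 0.0 elb/wrist z [[0.19, 0.21, 0.74], [0.3, 0.28, 0.29]]
(0.1, 0, 0.3) [-0.535  0.463 -0.035  2.32   1.48   1.515  1.928] err 0.0 elb
[... 697 characters left out ...]
loat64(0.33)] [ 0.47 -0.86 -0.2 ]
0.13061089582593235
-0.7 -0.1 0.8 -0.021 -0.038 -0.122 1;-0.6 -0.2 0.7 -0.018 -0.039 -0.123 1;-0.5 -0.2 0.7 -0.015 -0.04 -0.123 1;-0.5 -0.2 0.7 -0.012 -0.041 -0.123 1;-0.5 -0.3 0.7 -0.009 -0.041 -0.123 1;-0.4 -0.3 0.6 -0.006 -0.042 -0.124 1;-0.3 -0.3 0.5 -0.002 -0.043 -0.123 1;-0.3 -0.3 0.5 0 -0.042 -0.124 1;-0.3 -0.3 0.5 0.004 -0.042 -0.123 1;-0.2 -0.2 0.4 0.006 -0.042 -0.124 1;-0.2 -0.3 0.4 0.01 -0.042 -0.123 1;-0.2 -0.2 0.4 0.012 -0.04 -0.124 1;-0.1 -0.2 0.3 0.016 -0.04 -0.123 1;-0.2 -0.2 0.3 0.018 -0.038 -0.123 1;-0.1 -0.2 0.2 0.021 -0.038 -0.124 1;-0.2 -0.2 0.2 0.024 -0.035 -0.123 1;-0.1 -0.1 0.2 0.026 -0.034 -0.123 1;-0.2 -0.1 0.1 0.029 -0.032 -0.122 1
```

carry_out:
  steps: "-0.7 -0.1 0.8 -0.021 -0.038 -0.122 1;-0.6 -0.2 0.7 -0.018 -0.039 -0.123 1;-0.5 -0.2 0.7 -0.015 -0.04 -0.123 1;-0.5 -0.2 0.7 -0.012 -0.041 -0.123 1;-0.5 -0.3 0.7 -0.009 -0.041 -0.123 1;-0.4 -0.3 0.6 -0.006 -0.042 -0.124 1;-0.3 -0.3 0.5 -0.002 -0.043 -0.123 1;-0.3 -0.3 0.5 0 -0.042 -0.124 1;-0.3 -0.3 0.5 0.004 -0.042 -0.123 1;-0.2 -0.2 0.4 0.006 -0.042 -0.124 1;-0.2 -0.3 0.4 0.01 -0.042 -0.123 1;-0.2 -0.2 0.4 0.012 -0.04 -0.124 1;-0.1 -0.2 0.3 0.016 -0.04 -0.123 1;-0.2 -0.2 0.3 0.018 -0.038 -0.123 1;-0.1 -0.2 0.2 0.021 -0.038 -0.124 1;-0.2 -0.2 0.2 0.024 -0.035 -0.123 1;-0.1 -0.1 0.2 0.026 -0.034 -0.123 1;-0.2 -0.1 0.1 0.029 -0.032 -0.122 1"

```text
time: 9.25
tool_pos: [0.3963, -0.0445, 0.2365]
tool_rot: [0.038, 0.2, 0.902, -0.382]
force: [-0.3, -0.8, -0.1]
finger_gap: 1.0
grasp_force: 0.0
```

```bash
python3 - <<'E'
from plan import *
s=read_state();q=s["qpos"]; qg=np.load("stage.npy"); print(q.round(2),qg.round(2),fk(q)[0]-s["tool_pos"])
for t in np.linspace(0,1,5):
    z=q+(qg-q)*t; print(fk(z)[0].round(3),[e[2].round(2) for e in elb(z)],fk(z)[1][:,2].round(2))
jrows(q,qg,19,19)
E
```

```text
[-0.52  0.27  0.05  2.13  0.64  1.31  0.31] [-0.89  0.47  0.11  2.31  1.21  1.44  1.94] [0.00122443 0.00141133 0.00156828]
[ 0.398 -0.043  0.238] [np.float64(0.81), np.float64(0.46)] [-0.08 -0.7  -0.71]
[ 0.406 -0.048  0.241] [np.float64(0.8), np.float64(0.43)] [ 0.02 -0.81 -0.58]
[ 0.421 -0.044  0.249] [np.float64(0.79), np.float64(0.39)] [ 0.15 -0.88 -0.45]
[ 0.44  -0.029  0.258] [np.float64(0.78), np.float64(0.36)] [ 0.3  -0.9  -0.32]
[ 0.46  -0.002  0.268] [np.float64(0.77), np.float64(0.33)] [ 0.47 -0.86 -0.2 ]
-0.2 -0.1 0.1 0.028 -0.029 -0.116 1;-0.2 -0.1 0.1 0.03 -0.026 -0.116 1;-0.2 -0 -0 0.032 -0.025 -0.116 1;-0.2 -0.1 -0 0.035 -0.022 -0.115 1;-0.2 -0.2 -0.1 0.036 -0.02 -0.115 1;-0.3 -0.1 -0.1 0.037 -0.018 -0.115 1;-0.3 -0.2 -0.1 0.039 -0.015 -0.115 1;-0.2 -0.2 -0.1 0.04 -0.011 -0.115 1;-0.3 -0.3 -0.2 0.041 -0.009 -0.114 1;-0.3 -0.3 -0.2 0.042 -0.006 -0.114 1;-0.3 -0.3 -0.2 0.043 -0.003 -0.113 1;-0.2 -0.4 -0.3 0.043 0.001 -0.113 1;-0.3 -0.4 -0.3 0.043 0.003 -0.113 1;-0.2 -0.5 -0.3 0.043 0.008 -0.113 1;-0.2 -0.5 -0.4 0.043 0.01 -0.112 1;-0.1 -0.6 -0.4 0.042 0.014 -0.112 1;-0.1 -0.6 -0.4 0.041 0.017 -0.111 1;-0 -0.7 -0.4 0.04 0.02 -0.112 1;0 -0.6 -0.5 0.038 0.024 -0.11 1
```

Following the planned path exactly, so I'll run the second half.

carry_out:
  steps: "-0.2 -0.1 0.1 0.028 -0.029 -0.116 1;-0.2 -0.1 0.1 0.03 -0.026 -0.116 1;-0.2 0 0 0.032 -0.025 -0.116 1;-0.2 -0.1 0 0.035 -0.022 -0.115 1;-0.2 -0.2 -0.1 0.036 -0.02 -0.115 1;-0.3 -0.1 -0.1 0.037 -0.018 -0.115 1;-0.3 -0.2 -0.1 0.039 -0.015 -0.115 1;-0.2 -0.2 -0.1 0.04 -0.011 -0.115 1;-0.3 -0.3 -0.2 0.041 -0.009 -0.114 1;-0.3 -0.3 -0.2 0.042 -0.006 -0.114 1;-0.3 -0.3 -0.2 0.043 -0.003 -0.113 1;-0.2 -0.4 -0.3 0.043 0.001 -0.113 1;-0.3 -0.4 -0.3 0.043 0.003 -0.113 1;-0.2 -0.5 -0.3 0.043 0.008 -0.113 1;-0.2 -0.5 -0.4 0.043 0.01 -0.112 1;-0.1 -0.6 -0.4 0.042 0.014 -0.112 1;-0.1 -0.6 -0.4 0.041 0.017 -0.111 1;0 -0.7 -0.4 0.04 0.02 -0.112 1;0 -0.6 -0.5 0.038 0.024 -0.11 1"

```text
time: 11.15
tool_pos: [0.4591, -0.003, 0.2664]
tool_rot: [0.323, 0.666, -0.395, 0.544]
force: [-0.5, 0.2, -0.4]
finger_gap: 1.001
grasp_force: 0.0
```

```bash
cat > err.py <<'E'
from plan import *
def err(*a,**k):
    s=read_state(); P,A=s["tool_pos"],rot(s["tool_rot"]); p,Rm=pose(*a,**k)
    print("q",s["qpos"].round(2),"shift cm",(A.T@(p-P)*100).round(2),"turn",R.from_matrix(A.T@Rm).as_rotvec().round(3))
E
python3 - <<'E'
from err import *
err(.1,.25,.2); err(.1,.085,.2)
s=shot("wrist","w2.png")
C=cam("scene"); q=proj(C,[[.5037,-.0809,.06]])[0].astype(int); print(q)
shot("scene","s2.png",(q[0]-60,q[1]-60,120,120),5)
E
```

```text
q [-0.66  0.48 -0.17  2.29  1.25  1.56  1.91] shift cm [ 0.17 -0.17 -0.07] turn [ 0.001  0.    -0.001]
q [-0.66  0.48 -0.17  2.29  1.25  1.56  1.91] shift cm [-16.    -0.16   3.21] turn [ 0.001  0.    -0.001]
[325 225]
```

View pics/w2.png

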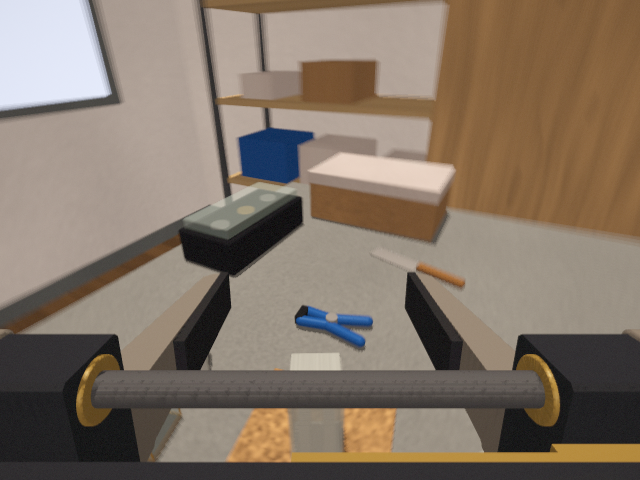

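View pics/s2.png

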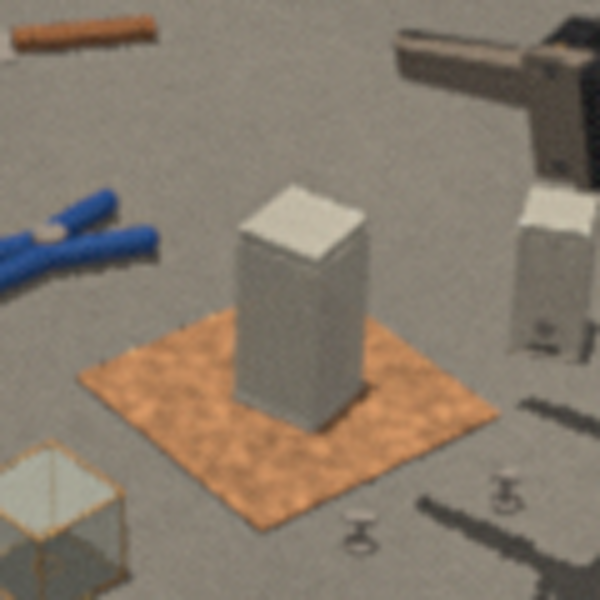

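The wrist view shows the dispenser centred between the fingers, at about (316,400). The scene view shows the lid flat and shut. I'll descend and go forward.

carry_out:
  steps: "-2 0 0.4 0 0 0 1;-2 -0.1 0.4 0 0 0 1;-2 0 0.4 0 0 0 1;-2 -0.1 0.4 0 0 0 1;-2 0 0.4 0 0 0 1;-2 0 0.4 0 0 0 1;-2 0 0.4 0 0 0 1;-2 0 0.4 0 0 0 1;0 0 0 0 0 0 1"

```text
time: 12.15
tool_pos: [0.4603, -0.0023, 0.1016]
tool_rot: [0.323, 0.665, -0.397, 0.544]
force: [0.3, 0.3, 0.4]
finger_gap: 0.997
grasp_force: 0.0
```

```bash
python3 - <<'E'
from err import *
err(.0,.085,.2)
E
```

```text
q [-0.68  0.89 -0.14  2.23  1.31  1.48  1.57] shift cm [ 0.17 -0.07  9.93] turn [ 0.004  0.001 -0.003]
```

Forward 10 cm, then close with 30 N.

carry_out:
  steps: "0.2 -0.1 2 0.004 0 0 1;0 0 2 0 0 0 1;0 0 2 0 0 0 1;0 0 2 0 0 0 1;0 0 1.3 0 0 0 1;0 0 0.6 0 0 0 1;0 0 0 0 0 0 0.4;0 0 0 0 0 0 0;0 0 0 0 0 0 -1;0 0 0 0 0 0 -1;0 0 0 0 0 0 -1;0 0 0 0 0 0 -1"
  force: 30

```text
time: 13.35
tool_pos: [0.5085, -0.0863, 0.0861]
tool_rot: [0.321, 0.666, -0.394, 0.546]
force: [-0.9, 1.4, 0.2]
finger_gap: 0.545
grasp_force: 30.0
```

```bash
python3 - <<'E'
from err import *
err(.0,.085,.2); s=read_state(); print(s["tool_pos"],s["finger_gap"]*92)
E
```

```text
q [-0.55  0.92 -0.02  2.25  1.52  1.39  1.54] shift cm [-0.25  0.17  0.13] turn [-0.003 -0.001 -0.002]
[ 0.50852938 -0.08627324  0.08609612] 50.11768778455865
```

Gripped at 50 mm as expected. Now I'll lift and level the tool.

carry_out:
  steps: "0.5 0 -0.1 0 0 0 -1;1 0 -0.2 0 0 0 -1;2 0 -0.4 0 0 0 -1;3 0 -0.6 0 0 0 -1;3 0 -0.6 0 0 0 -1;3 0 -0.6 0 0 0 -1;3 0 -0.6 0 0 0 -1;3 0 -0.6 0 0 0 -1;2 0 -0.4 0 0.05 0 -1;1 0 -0.2 0 0.05 0 -1;0 0 0 0 0.05 0 -1;0 0 0 0 0.04 0 -1;0 0 0 0 0 0 -1"
  force: 45

```text
time: 14.65
tool_pos: [0.5074, -0.0869, 0.3049]
tool_rot: [0.358, 0.612, -0.362, 0.606]
force: [-0.8, -0.4, -2.3]
finger_gap: 0.543
grasp_force: 44.9
```

```bash
python3 - <<'E'
from err import *
err(.0,.3,.0)
E
```

```text
q [-0.59  0.52  0.01  2.32  1.49  1.58  1.88] shift cm [-0.49  0.03  0.1 ] turn [-0.002  0.009 -0.001]
```

Force shows the 2.4 N weight. Now I'll roll half a turn about tool z.

carry_out:
  steps: "0 0 0 0 0 0.08 -1;0 0 0 0 0 0.14 -1;0 0 0 0 0 0.14 -1;0 0 0 0 0 0.14 -1;0 0 0 0 0 0.14 -1;0 0 0 0 0 0.14 -1;0 0 0 0 0 0.14 -1;0 0 0 0 0 0.14 -1;0 0 0 0 0 0.14 -1;0 0 0 0 0 0.14 -1;0 0 0 0 0 0.14 -1;0 0 0 0 0 0.14 -1;0 0 0 0 0 0.14 -1;0 0 0 0 0 0.14 -1;0 0 0 0 0 0.14 -1;0 0 0 0 0 0.14 -1;0 0 0 0 0 0.14 -1;0 0 0 0 0 0.14 -1;0 0 0 0 0 0.14 -1;0 0 0 0 0 0.14 -1"

```text
time: 16.65
tool_pos: [0.5076, -0.087, 0.3058]
tool_rot: [0.524, 0.235, 0.671, -0.469]
force: [0.1, 0.5, -1.1]
finger_gap: 0.541
grasp_force: 44.9
```

carry_out:
  steps: "0 0 0 0 0 0.14 -1;0 0 0 0 0 0.14 -1;0 0 0 0 0 0.12 -1;0 0 0 0 0 0 -1;0 0 0 0 0 0 -1;0 0 0 0 0 0 -1;0 0 0 0 0 0 -1;0 0 0 0 0 0 -1;0 0 0 0 0 0 -1;0 0 0 0 0 0 -1;0 0 0 0 0 0 -1;0 0 0 0 0 0 -1;0 0 0 0 0 0 -1;0 0 0 0 0 0 -1;0 0 0 0 0 0 -1;0 0 0 0 0 0 -1;0 0 0 0 0 0 -1;0 0 0 0 0 0 -1"

```text
time: 18.45
tool_pos: [0.508, -0.0867, 0.3054]
tool_rot: [0.606, 0.362, 0.611, -0.358]
force: [-0.3, 0.5, -3.5]
finger_gap: 0.541
grasp_force: 44.9
```

```bash
python3 - <<'E'
from err import *
err(.0,.3,.0,roll=-1)
C=cam("scene"); q=proj(C,[[.5037,-.0809,.29]])[0].astype(int); print(q)
shot("scene","s3.png",(q[0]-60,q[1]-60,120,120),5)
E
```

```text
q [-0.58  0.52  0.01  2.32  1.49  1.58 -1.26] shift cm [ 0.54 -0.1   0.09] turn [ 0.002 -0.009 -0.001]
[327 146]
```

View pics/s3.png

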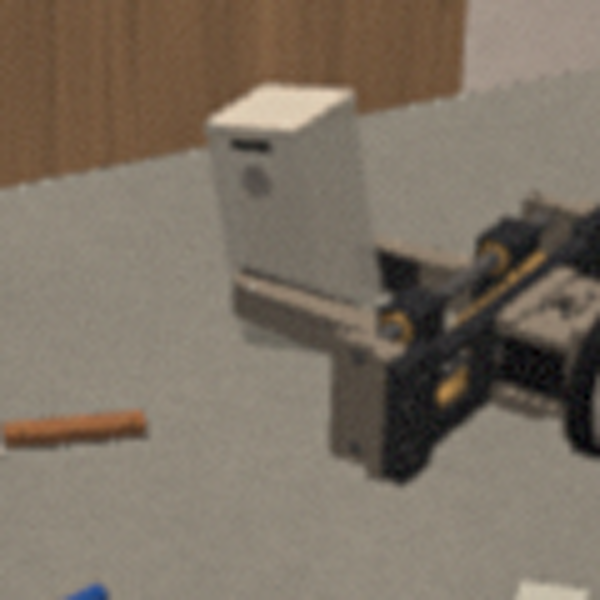

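Upside down, tilted about 0.2 rad, and held for 1.5 s, which is time for the stays to slide. Rolling back.

carry_out:
  steps: "0 0 0 0 0 -0.12 -1;0 0 0 0 0 -0.14 -1;0 0 0 0 0 -0.14 -1;0 0 0 0 0 -0.14 -1;0 0 0 0 0 -0.14 -1;0 0 0 0 0 -0.14 -1;0 0 0 0 0 -0.14 -1;0 0 0 0 0 -0.14 -1;0 0 0 0 0 -0.14 -1;0 0 0 0 0 -0.14 -1;0 0 0 0 0 -0.14 -1;0 0 0 0 0 -0.14 -1;0 0 0 0 0 -0.14 -1;0 0 0 0 0 -0.14 -1;0 0 0 0 0 -0.14 -1;0 0 0 0 0 -0.14 -1;0 0 0 0 0 -0.14 -1;0 0 0 0 0 -0.14 -1;0 0 0 0 0 -0.14 -1;0 0 0 0 0 -0.14 -1"

```text
time: 20.5
tool_pos: [0.508, -0.0867, 0.3054]
tool_rot: [0.245, 0.538, -0.464, 0.66]
force: [0.5, 0.5, -2.9]
finger_gap: 0.541
grasp_force: 44.9
```

carry_out:
  steps: "0 0 0 0 0 -0.14 -1;0 0 0 0 0 -0.14 -1;0 0 0 0 0 -0.08 -1;0 0 0 0 -0.06 0 -1;0 0 0 0 -0.06 0 -1;0 0 0 0 -0.06 0 -1;0 0 0 0 0 0 -1;0 0 0 0 0 0 -1"

```text
time: 21.3
tool_pos: [0.5078, -0.087, 0.3057]
tool_rot: [0.323, 0.663, -0.393, 0.55]
force: [-0.8, -0.0, -3.6]
finger_gap: 0.539
grasp_force: 44.9
```

```bash
python3 - <<'E'
from err import *
err(.0,.15,.2)
G=rot([.321,.666,-.394,.546]); s=read_state(); A=rot(s["tool_rot"]); print("turn to grasp ori",R.from_matrix(A.T@G).as_rotvec().round(3),"shift",(A.T@(np.array([.5085,-.0863,.0961])-s["tool_pos"])*100).round(2))
C=cam("scene"); q=proj(C,[[.5037,-.0809,.29]])[0].astype(int)
shot("scene","s4.png",(q[0]-60,q[1]-60,120,120),5)
E
```

```text
q [-0.55  0.38 -0.02  2.3   1.43  1.44  2.03] shift cm [-15.44   0.12   2.99] turn [-0.002 -0.012 -0.003]
turn to grasp ori [ 0.001 -0.011 -0.001] shift [-2.059e+01 -2.000e-02  3.890e+00]
```

View pics/s4.png

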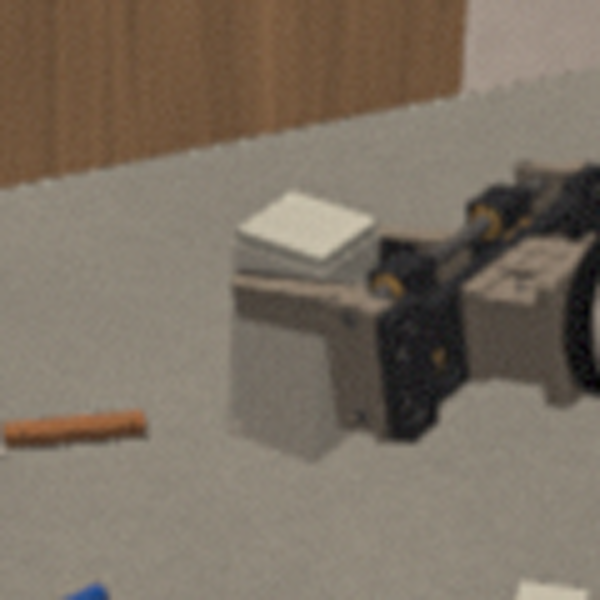

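Upright again in the fingers with the lid shut. I'll lower it to 1 cm above the mat, then slowly.

carry_out:
  steps: "-1.5 0 0.3 0 -0.011 0 -1;-2.5 0 0.5 0 0 0 -1;-2.5 0 0.5 0 0 0 -1;-2.5 0 0.5 0 0 0 -1;-2.5 0 0.5 0 0 0 -1;-2.5 0 0.5 0 0 0 -1;-2.5 0 0.5 0 0 0 -1;-2 0 0.4 0 0 0 -1;-1.4 0 0.2 0 0 0 -1;-0.7 0 0 0 0 0 -1;0 0 0 0 0 0 -1;-0.3 0 0.1 0 0 0 -1;-0.3 0 0 0 0 0 -1;0 0 0 0 0 0 -1"

```text
time: 22.75
tool_pos: [0.5073, -0.0839, 0.0899]
tool_rot: [0.321, 0.666, -0.395, 0.546]
force: [0.5, 0.4, -2.6]
finger_gap: 0.542
grasp_force: 44.9
```

```bash
python3 - <<'E'
from h import *
s=read_state(); A=rot(s["tool_rot"]); G=rot([.321,.666,-.394,.546]); print(s["force"],"turn",R.from_matrix(A.T@G).as_rotvec().round(4),"shift",(A.T@(np.array([.5085,-.0863,.0861])-s["tool_pos"])*100).round(2),s["tool_pos"])
E
```

```text
[ 0.48399459  0.37322882 -2.55023937] turn [ 0.0006  0.001  -0.001 ] shift [-0.31  0.02  0.34] [ 0.50734035 -0.08388939  0.08985269]
```

carry_out:
  steps: "-0.2 0 0 0 0 0 -1;0 0 0 0 0 0 -1;-0.1 0 0 0 0 0 -1;0 0 0 0 0 0 -1;-0.1 0 0 0 0 0 -1;0 0 0 0 0 0 -1;0 0 0 0 0 0 -1"

```text
time: 23.45
tool_pos: [0.5069, -0.0834, 0.0861]
tool_rot: [0.321, 0.666, -0.394, 0.546]
force: [-0.2, 0.4, 0.5]
finger_gap: 0.54
grasp_force: 44.9
```

The mat now carries the weight. One more millimetre, then a gentle release and a straight retreat.

carry_out:
  steps: "-0.1 0 0 0 0 0 -1;0 0 0 0 0 0 -1;0 0 0 0 0 0 -1"
  force: 10

```text
time: 23.75
tool_pos: [0.5067, -0.0834, 0.0859]
tool_rot: [0.322, 0.665, -0.394, 0.547]
force: [-2.8, 2.2, 5.6]
finger_gap: 0.546
grasp_force: 10.0
```

carry_out:
  steps: "0 0 0 0 0 0 0.2;0 0 0 0 0 0 0.4;0 0 0 0 0 0 0.7;0 0 0 0 0 0 1;0 0 0 0 0 0 1;0 0 0 0 0 0 1;0 0 -0.5 0 0 0 1;0 0 -1.5 0 0 0 1;0 0 -2 0 0 0 1;0 0 -2 0 0 0 1;0 0 -2 0 0 0 1;0 0 -2 0 0 0 1;1 0 -2 0 0 0 1;2 0 -1 0 0 0 1;2 0 0 0 0 0 1;2 0 0 0 0 0 1;2 0 0 0 0 0 1;0 0 0 0 0 0 1;0 0 0 0 0 0 1"

```text
time: 25.65
tool_pos: [0.4535, 0.0129, 0.1987]
tool_rot: [0.321, 0.666, -0.395, 0.546]
force: [0.2, 0.3, 0.4]
finger_gap: 1.001
grasp_force: 0.0
```

```bash
python3 - <<'E'
from h import *
print(read_state()["force"].round(1))
shot("scene","s5.png",(225,155,180,140),4)
E
```

```text
[0.2 0.3 0.4]
```

View pics/s5.png

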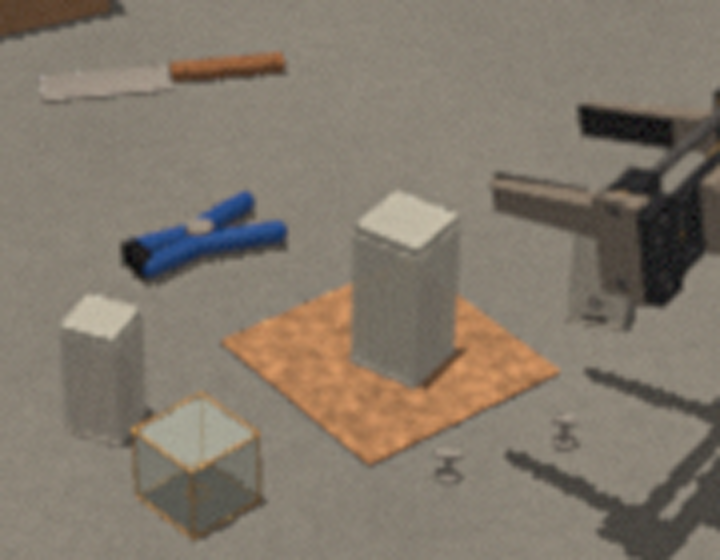

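The dispenser stands upright near the mat's middle with its lid shut. The neighbours in view haven't visibly moved, and the gripper is clear.

```bash
python3 -c "
from cell import *
print(hand_in())"
```

```text
the job is handed in; nothing more can be done
None
```

I shut the lid, held the dispenser upside down for about 1.5 s, set it back upright near the middle of the mat and handed the job in. The stays couldn't be seen in the pictures, so their slide to the lid and back is inferred from the hold times, and the hand-in returned no verdict.

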